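# Walk a clay relief block round to the squaring fence

## Task

Push the heavy fired-clay relief block round by its corners, a little at a time, and then up to the aluminium fence, so that one of its two long sides lies flush against the fence over its whole length. Turn it nearly square to the fence before it touches it, so that no corner digs in, push gently without knocking, tipping or lifting the block, and leave the torch, jar, brush and small wooden packing piece where they are.

Things in the scene. Friction and masses are not known exactly. Their poses are not given: they have to be found in the camera images.
- block: loose terracotta relief slab, 90 mm (its x) by 125 mm (its y) by 42 mm high plus a rosette and ribs up to 6 mm on top; 0.7 to 1.0 kg, flat on the table, needing some 4 to 15 N to slide. Origin: centre of its underside, z up. Its long sides, x = -45 and +45 mm, are alike: either may meet the fence. Starts clear of the fence, turned 35 to 90 degrees from it; too big to grip
- fence: aluminium bar fixed to the table, 260 mm long (its y), 30 mm thick and 30 mm high. Origin at table level under the middle of its working face, which looks towards the robot: the face is the plane x = 0, the bar lies at x = 0 to +30 mm, the block stands on the -x side. Screw heads on top rise 5 mm; behind are feet 6 mm high, to x = +75 mm
- torch: black pen torch standing upright, 26 mm across, 85 mm high, beside the work; origin at the centre of its foot. Not to be moved
- jar: small amber glass jar with a white lid, 44 mm across, 55 mm high, beside the work; origin at the centre of its foot. Not to be moved
- brush: brush lying on the table, about 160 mm long along its x, under 30 mm high; origin at its middle, on the table. Not to be moved
- wedge: plywood packing piece 50 x 30 x 20 mm lying on the table; origin at the centre of its underside. Not to be moved
There are look-alikes about, which are no part of the job. Of the things that look like the block, take the one that is farthest to the robot's right at the start.

How it is judged:
At the end, for the whole second after the job is handed in: The block lies flat and at rest on the table, a long side against the fence's working face: gap at its middle under 3.5 mm, out of parallel by less than 0.04 rad (2.3 degrees), and its whole length on the fence (middle of the block within 70 mm of the fence's middle) (x of block in the frame of fence between -0.0485 and -0.04 m and y of block in the frame of fence between -0.07 and 0.07 m and angle between the x axis of block and the x axis of fence, either way round below 0.04 rad and height (world z) of block below 0.004 m and angle between block's own z axis and vertical below 0.05 rad and linear speed of block below 0.01 m/s); the robot touches nothing.
It fails at once if the block touches the fence while turned more than 20 degrees from square (a corner digs in) (contact force between block and fence above 1 N and angle between the x axis of block and the x axis of fence, either way round above 0.35 rad).
It fails at once if the block is lifted off the table (height (world z) of block above 0.012 m).
It fails at once if the block is tipped (angle between block's own z axis and vertical above 0.15 rad).
It fails at once if the block is knocked: faster than 0.4 m/s (linear speed of block above 0.4 m/s).
It fails at once if the torch, jar, brush or packing piece is moved by more than 15 mm (distance of any of torch, jar, brush, wedge from where it was at the start of the episode above 0.015 m).
It also fails if it takes over 72 s, if anything falls off the work surface, if the arm or the gripper's body presses on something with over 40 N, if the wrist force passes 120 N, or if a joint passes its speed limit or range.

## Robot

A 6-joint arm with a two-finger parallel gripper is mounted at the origin on the work surface. World frame = base frame: x ahead of the robot, y to its left, z up, the work surface at z = 0. Lengths are in m, angles in rad, forces in N, time in s.
With the tool pointing down it reaches from about 0.3 to 0.875 m from the base axis. Payload 6.4 kg.
Tool frame: the origin (TCP) lies midway between the tips of the shut fingers; the grasp point (between the pads) lies 19 mm behind it; z points along the fingers, y is the line along which they close (so a half turn about z gives the same grasp; the last joint's range is limited). The gripper opens to 85 mm and grips with 20 to 120 N. Pads are 22 mm wide; open, the fingers measure 114 mm over their backs; the gripper's body (76 mm by 85 mm) begins 54 mm behind the grasp point. The pads swing forward as they close: fully open they stand 13 mm farther back than shut.
Start: joints at [0.935, 0.181, 1.607, -0, 1.354, -0.206], TCP at [0.24, 0.523, 0.191] pointing down, gripper open.
Joint ranges: [-2.99, 2.99], [-0.89, 2.07], [0.3, 2.58], [-1.14, 4.28], [0, 2.63], [-3.12, 3.12]. Speed limits (rad/s): [2.57, 2.57, 3.01, 3.14, 3.14, 3.14].

## Interface

Orientations are given as a unit quaternion [w, x, y, z].
In Python, from bench import status, camera, ctrl gives the robot as it stands. The module is installed in compiled form; this text tells all that it offers.
- The arm moves only by the shell command python3 -m handwheel 'ROWS'. ROWS is JSON, a list that holds one entry, the list of rows, each a list of 7 numbers: the opening, from -1 (shut) to 1 (fully open), then the shift along the tool's x, y, z in cm, then the turn, a rotation vector about the tool's x, y, z in degrees. A call has 1 to 10 rows; each row is the pose to reach, as a shift and turn from the pose commanded when the call began, along the tool's axes at that moment; what a row does not reach only later rows make up. A row lasts 1/8 s, in which the tool goes at most 62.5 mm and 10.7 degrees, less where a joint would pass 70% of its speed; a pose out of reach is approached as far as the arm can. A call with a gripper value outside its range is refused whole. The fingers move at their own pace and stop on an object; the grip force is fixed at half the most. Time passes only in rows, so rows that repeat a pose let the fingers close. It gives the time, the measured TCP pose, the force, the opening and the grip force at its end, in the units of the state.
- status.get_obs(): the state, without advancing time (a new reading comes with each control period).
- camera(name): name is "side" or "top" or "wrist"; returns a dict with "frame" (400x640x3 uint8, blue, green, red), "depth" (400x640 float32, m along the optical axis (not along the pixel's ray), 0 where there is no reading), "fx", "fy", "cx", "cy" (pixels), "extrinsics" (4x4, takes a point from camera to world coordinates); the wrist camera has in their place "hand_eye" (4x4, takes a point from camera to tool coordinates, whose origin is the TCP and whose axes are the flange's). Camera axes: x right, y down, z forward; pixel columns grow to the right and rows downward; lengths in m; the calibration is good to about 2 mm. A picture is of the moment at which its call begins: read the wrist's pose just before it.
- ctrl.hand_in(): hands the job in; it is judged then, once.
The state is a dict: "time_s": time; "q": joint angles; "dq": joint speeds; "joint_efforts": joint torques, N m; "eef_pos": TCP position; "eef_rot": TCP orientation; "wrist_force": force on the tool from outside, world axes, zero at the start; "torque": the same for the moment, N m; "opening": opening from 0.0 (shut) to 1.0 (fully open); "grasp_force": force on a finger pad.
Only numpy, scipy, OpenCV 4.12 (cv2) and the standard library are available. Lean on these libraries where they do the work, as an engineer would, in place of code of your own. Each camera call takes 0.05 s, during which the arm holds its last target. There are 200 camera calls.

## Working session

There is one attempt and no reset: what is moved stays moved. The work goes in short steps, Python scripts to look and compute and a shell command to move; the robot and the scene stay as the last step left them, time stands still between calls to the robot, and variables do not carry over. Pictures are saved under pics/ and viewed, at most 10 in all, crops included, and the job is handed in when it is done.

```bash
mkdir -p pics; python3 - <<'E'
from bench import status,camera,ctrl
import cv2,numpy as np
o=status.get_obs();print({k:np.round(v,3).tolist() for k,v in o.items()})
for n in("top","side"):
    c=camera(n);cv2.imwrite(f"pics/{n}0.png",c["frame"]);print(n,c["fx"],c["cx"],c["cy"],np.round(c["extrinsics"],3).tolist())
E
```

```text
{'time_s': 0.0, 'q': [0.935, 0.182, 1.608, -0.0, 1.354, -0.206], 'dq': [-0.0, -0.001, -0.0, 0.001, 0.002, 0.001], 'joint_efforts': [-0.001, -44.487, -35.134, -0.0, 0.009, 0.0], 'eef_pos': [0.239, 0.522, 0.191], 'eef_rot': [-0.0, 0.213, 0.977, -0.001], 'wrist_force': [0.479, 0.699, -0.161], 'torque': [0.054, -0.03, -0.001], 'grasp_force': 0.0, 'opening': 1.002}
top 492.00547764836534 320.06562707894517 195.25500246938384 [[0.017, -0.996, 0.089, 0.41], [-1.0, -0.018, -0.011, 0.055], [0.013, -0.089, -0.996, 1.312], [0.0, 0.0, 0.0, 1.0]]
side 374.22457333146485 322.07156332734377 195.40142123669293 [[-0.993, -0.085, 0.083, 0.435], [-0.117, 0.601, -0.79, 0.71], [0.017, -0.795, -0.607, 0.566], [0.0, 0.0, 0.0, 1.0]]
```

View pics/top0.png

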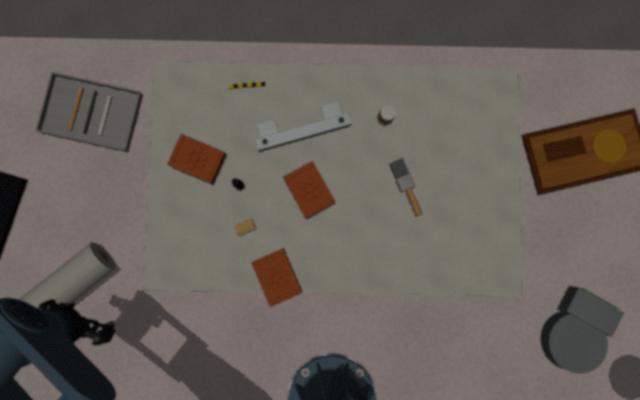

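View pics/side0.png

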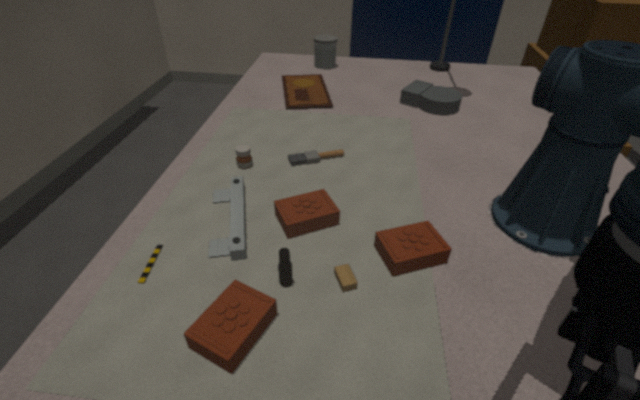

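The top view shows three look-alike blocks, at pixels (197,160), (309,190) and (277,277). World −y (the robot's right) is image right, so I choose the one at (309,190). The fence is at (303,132), torch (238,184), jar (387,116), brush (406,187) and wedge (245,228).

```bash
cat > h.py <<'E'
from bench import status,camera,ctrl
import cv2,numpy as np
def ray(c,px,z):
    px=np.atleast_2d(px).astype(float);E=c["extrinsics"]
    d=np.c_[(px[:,0]-c["cx"])/c["fx"],(px[:,1]-c["cy"])/c["fy"],np.ones(len(px))]@E[:3,:3].T
    o=E[:3,3];return (o+d*((z-o[2])/d[:,2])[:,None])[:,:2]
def block(c,near=None):
    hsv=cv2.cvtColor(c["frame"],cv2.COLOR_BGR2HSV)
    m=cv2.inRange(hsv,(0,120,60),(14,255,255))
    cs=[k for k in cv2.findContours(m,cv2.RETR_EXTERNAL,cv2.CHAIN_APPROX_NONE)[0] if cv2.contourArea(k)>600]
    out=[]
    for k in cs:
        P=ray(c,k[:,0],0.042).astype(np.float32)
        r=cv2.minAreaRect(P*1000)
        B=cv2.boxPoints(r);e=B[1]-B[0];f=B[2]-B[1]
        l=e if np.hypot(*e)>np.hypot(*f) else f   # long dir
        a=np.degrees(np.arctan2(l[1],l[0]))%180
        out.append((np.round(r[0],1),np.round(sorted(r[1]),1),round(float(a),1),np.round(B).astype(int).tolist()))
    return out
E
python3 - <<'E'
from h import *
c=camera("top")
for b in block(c):print(b)
f=c["frame"];cv2.imwrite("pics/crop.png",cv2.resize(f[70:250,215:435],None,fx=3.3,fy=3.3,interpolation=cv2.INTER_CUBIC))
g=cv2.cvtColor(f,cv2.COLOR_BGR2HSV)[125:150,255:355]
# fence end corners (pixel guesses) & others
for n,p,z in(("fenceL",(260,151),.03),("fenceR",(350,125),.03),("torch",(238,184),.085),("jar",(387,114),.055),("brushA",(398,160),.01),("brushB",(419,215),.01),("wedge",(245,228),.02)):
    print(n,ray(c,p,z).round(3))
E
```

```text
(array([311.5, 148.4]), array([ 88.1, 121.1]), 24.6, [[238, 163], [275, 83], [385, 134], [348, 214]])
(array([537.5,  69.9]), array([ 86.4, 123.4]), 30.1, [[462, 76], [506, 2], [613, 63], [569, 138]])
(array([613.9, 365.8]), array([ 87.6, 123.9]), 67.9, [[550, 325], [631, 292], [678, 407], [597, 440]])
fenceL [[0.638 0.2  ]]
fenceR [[ 0.712 -0.036]]
torch [[0.544 0.247]]
jar [[ 0.738 -0.131]]
brushA [[ 0.624 -0.167]]
brushB [[ 0.478 -0.224]]
wedge [[0.435 0.235]]
```

View pics/crop.png

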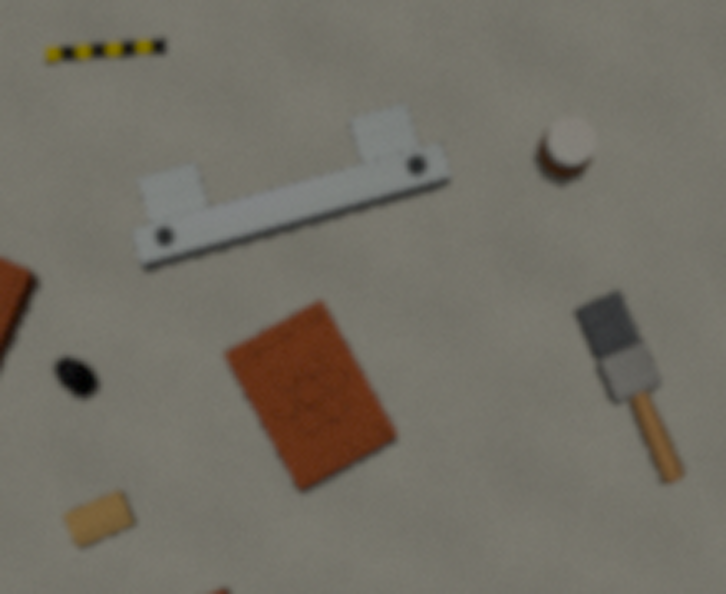

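The crop confirms the right-most block next to the fence, with the torch, wedge, jar and brush around it. My plan is to lay both open fingers against its left long side. I'll then sweep the tool on an arc about a point 55 mm along the block's long axis from its centre, and finish with a straight push into the fence.

```bash
cat >> h.py <<'E'
from scipy.spatial.transform import Rotation as R
def pose():
    o=status.get_obs();w,x,y,z=o["eef_rot"];return np.array(o["eef_pos"]),R.from_quat([x,y,z,w]),o
def rel(p,yaw,base=None):
    """p m, yaw deg of tool y axis -> shift cm, rotvec deg in tool axes now"""
    p0,R0=pose()[:2] if base is None else base
    a=np.radians(yaw);y=np.array([np.cos(a),np.sin(a),0]);z=np.array([0,0,-1.]);x=np.cross(y,z)
    R1=R.from_matrix(np.c_[x,y,z])
    return np.round(np.r_[R0.inv().apply(np.array(p)-p0)*100,np.degrees((R0.inv()*R1).as_rotvec())],1).tolist()
E
python3 - <<'E'
from h import *
c=camera("top")
h=cv2.cvtColor(c["frame"],cv2.COLOR_BGR2GRAY).astype(float)
# fence front top edge: strongest bright->dark vertical step per column
pts=[]
for u in range(266,346,2):
    v0=151.2-(u-259.5)*26/91.9
    v=np.arange(int(v0)-7,int(v0)+7);g=h[v,u]-h[v+1,u]
    i=g.argmax();pts.append((u,v[i]+.5))
P=ray(c,pts,.03)*1000
vx,vy,x0,y0=cv2.fitLine(P.astype(np.float32),cv2.DIST_HUBER,0,.01,.01).ravel()
a=np.degrees(np.arctan2(vy,vx))%180
print("edge",vx,vy,x0,y0,a, "res",np.abs((P[:,0]-x0)*vy-(P[:,1]-y0)*vx).max())
# depth check of heights near fence/torch
D=c["depth"];print(D[135,303],D[190,309],D[100,450])
print(rel([.498,.137,.15],30),rel([.498,.137,.15],210))
E
```

```text
edge 0.29472578 -0.95558184 680.15765 82.339066 107.1411 res 1.7935946422089692
1.3061389 1.2755016 1.3448837
[-39.6, -24.3, 4.1, -0.1, 0.0, 35.4] [-39.6, -24.3, 4.1, -0.0, -0.1, -144.6]
```

```bash
python3 -m handwheel '[[[1,-10,-6,1,0,0,9],[1,-15,-9,2,0,0,18],[1,-20,-12,2,0,0,27],[1,-25,-15,3,0,0,35.4],[1,-30,-18,4,0,0,35.4],[1,-35,-21.5,4.1,0,0,35.4],[1,-39.6,-24.3,4.1,0,0,35.4],[1,-39.6,-24.3,4.1,0,0,35.4],[1,-39.6,-24.3,4.1,0,0,35.4],[1,-39.6,-24.3,4.1,0,0,35.4]]]'
python3 - <<'E'
from h import *
p,r,o=pose();print(p,o["q"],o["time_s"],r.as_matrix().round(2).tolist())
c=camera("wrist");cv2.imwrite("pics/w1.png",c["frame"])
print(rel([.498,.137,-.004],30))
E
```

```text
time_s: 1.45
eef_pos: [0.4977, 0.1374, 0.1503]
eef_rot: [-0.0, 0.5, 0.866, -0.0]
wrist_force: [0.2, 0.4, 0.5]
opening: 1.0
grasp_force: 0.0
[0.4976675  0.13737076 0.15025404] [ 3.88140755e-02  9.20543252e-02  1.79395191e+00  4.56274196e-04
  1.25643091e+00 -4.84451849e-01] 1.45 [[-0.5, 0.87, -0.0], [0.87, 0.5, 0.0], [0.0, -0.0, -1.0]]
[-0.1, 0.0, 15.4, -0.0, -0.0, 0.0]
```

View pics/w1.png

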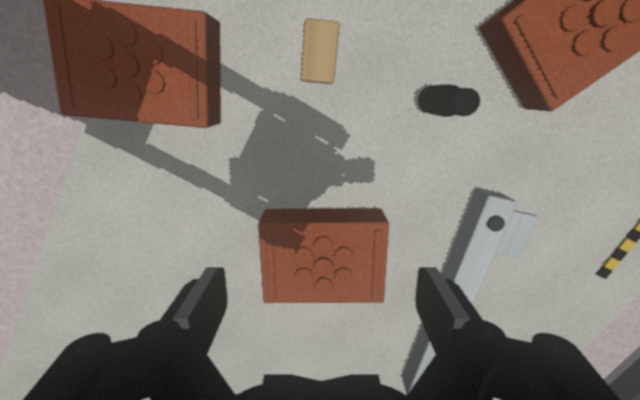

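The wrist view shows the block at (323,257), square to the tool, with its left long side along the top edge at row ~221. The torch (448,100) and wedge (320,50) are well clear. I'll check that edge with the hand-eye calibration.

```bash
cat >> h.py <<'E'
def wcam():
    p,r,o=pose();T=np.eye(4);T[:3,:3]=r.as_matrix();T[:3,3]=p
    c=camera("wrist");c["extrinsics"]=T@c["hand_eye"];return c
E
python3 - <<'E'
from h import *
c=wcam()
for b in block(c):print(b)
p,r,_=pose()
q=ray(c,[(263,222),(386,220),(263,302),(386,301)],.042)
print(q.round(4)); print(r.inv().apply(np.c_[q,np.full(4,.042)]-p).round(4))
for b in block(camera("top")):print(b[:3])
E
```

```text
(array([537. ,  74.5]), array([ 93.4, 121.1]), 30.1, [[461, 84], [508, 4], [613, 64], [566, 145]])
(array([605.6, 350.4]), array([91.6, 93.1]), 67.8, [[546, 325], [630, 290], [666, 376], [581, 411]])
(array([313. , 149.8]), array([ 88. , 124.1]), 24.8, [[238, 164], [275, 84], [388, 136], [351, 216]])
[[0.4677 0.0813]
 [0.5668 0.1411]
 [0.5078 0.0022]
 [0.6165 0.0666]]
[[-0.0341 -0.0542  0.1084]
 [-0.032   0.0615  0.1084]
 [-0.1227 -0.0591  0.1084]
 [-0.1214  0.0672  0.1084]]
(array([537.8,  70. ]), array([ 86.2, 123.5]), 30.1)
(array([613.6, 365.5]), array([ 87.5, 124.4]), 68.3)
(array([ 637.3, -594.9]), array([142.9, 153.4]), 103.8)
```

```bash
python3 -m handwheel '[[[1,0,0,4,0,0,0],[1,0,0,8,0,0,0],[1,0,0,12,0,0,0],[1,0,0,14,0,0,0],[1,0,0,15,0,0,0],[1,0,0,15.4,0,0,0],[1,-0.5,0.1,15.4,0,0,0],[1,-1,0.1,15.4,0,0,0],[1,-1.4,0.1,15.4,0,0,0],[1,-1.6,0.1,15.4,0,0,0]]]'
python3 -m handwheel '[[[1,-0.2,0,0,0,0,0],[1,-0.4,0,0,0,0,0],[1,-0.6,0,0,0,0,0],[1,-0.8,0,0,0,0,0]]]'
```

```text
time_s: 2.85
eef_pos: [0.5077, 0.123, -0.0031]
eef_rot: [0.0, 0.5, 0.866, 0.0]
wrist_force: [0.2, -0.1, 1.0]
opening: 0.999
grasp_force: 0.0
time_s: 3.35
eef_pos: [0.5112, 0.1165, -0.0035]
eef_rot: [-0.0, 0.5, 0.866, -0.0]
wrist_force: [-0.5, -0.5, 0.2]
opening: 0.998
grasp_force: 0.0
```

```bash
python3 -m handwheel '[[[1,-0.1,0,0,0,0,0],[1,-0.2,0,0,0,0,0],[1,-0.3,0,0,0,0,0],[1,-0.4,0,0,0,0,0]]]'
python3 -m handwheel '[[[1,-0.1,0,0,0,0,0],[1,-0.2,0,0,0,0,0],[1,-0.3,0,0,0,0,0],[1,-0.4,0,0,0,0,0]]]'
python3 - <<'E'
from h import *
print(pose()[2]["torque"]);[print(b[:3]) for b in block(camera("top"))]
c=wcam();cv2.imwrite("pics/w2.png",c["frame"])
E
```

```text
time_s: 3.85
eef_pos: [0.5132, 0.113, -0.0035]
eef_rot: [0.0, 0.5, 0.866, -0.0]
wrist_force: [-1.4, -0.4, 0.4]
opening: 1.001
grasp_force: 0.0
time_s: 4.35
eef_pos: [0.5152, 0.1095, -0.0035]
eef_rot: [0.0, 0.5, 0.866, -0.0]
wrist_force: [-0.7, -0.5, 1.0]
opening: 1.0
grasp_force: 0.0
[ 0.00344099  0.00980911 -0.00482085]
(array([613.6, 365.4]), array([ 87.6, 124.5]), 67.8)
```

View pics/w2.png

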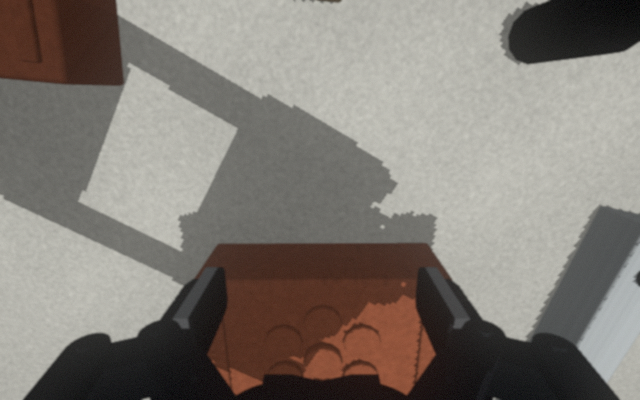

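```bash
python3 - <<'E'
from h import *
c=wcam();p,r,o=pose()
def t(px,z):
    q=ray(c,px,z);return r.inv().apply(np.c_[q,np.full(len(q),z)]-p).round(4).tolist()
print("base",t([(220,243),(428,243)],0.),"top",t([(240,278),(400,278)],.042))
D=c["depth"]
E=np.linalg.inv(c["hand_eye"])
for u,v in((207,285),(215,272),(430,272),(320,260),(320,300),(320,285),(320,220),(200,300)):
    z=D[v,u];P=c["hand_eye"]@[(u-c["cx"])/c["fx"]*z,(v-c["cy"])/c["fy"]*z,z,1];W=r.apply(P[:3])+p
    print((u,v),P[:3].round(3),"world",W.round(3))
print(o["time_s"],o["wrist_force"])
cv2.imwrite("pics/s2.png",camera("side")["frame"][150:300,200:420].repeat(3,0).repeat(3,1))
E
```

```text
base [[-0.0021, -0.0593, -0.0035], [-0.002, 0.0639, -0.0035]] top [[-0.0001, -0.0377, -0.0455], [-0.0, 0.0376, -0.0455]]
(207, 285) [ 0.012 -0.044 -0.07 ] world [0.471 0.098 0.067]
(215, 272) [ 0.012 -0.044 -0.06 ] world [0.471 0.098 0.057]
(430, 272) [ 0.013  0.045 -0.062] world [0.548 0.143 0.058]
(320, 260) [-0.001 -0.    -0.027] world [0.516 0.109 0.023]
(320, 300) [-0.013 -0.    -0.044] world [0.522 0.098 0.041]
(320, 285) [-0.004 -0.    -0.046] world [0.517 0.106 0.042]
(320, 220) [ 0.012 -0.    -0.003] world [ 0.509  0.12  -0.   ]
(200, 300) [ 0.013 -0.043 -0.081] world [0.472 0.099 0.077]
4.5 [ 0.15597689 -0.01332286  0.33715927]
```

View pics/s2.png

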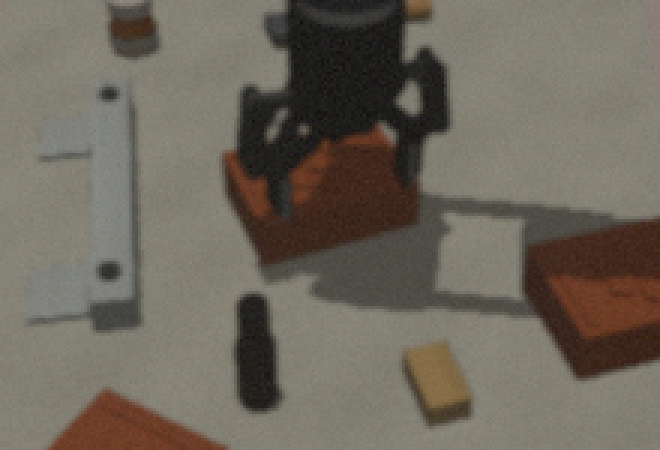

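```bash
python3 - <<'E'
from h import *
p,r,o=pose();c=wcam();s=camera("side")
print(c["hand_eye"].round(3).tolist())
for n,P in(("TCP",(0,0,0)),("tipL",(.011,-.045,-.013)),("tipR",(.011,.045,-.013)),("tipL-60",(.011,-.045,-.06)),("tipR-60",(.011,.045,-.06)),("mL",(0,-.05,-.013)),("mR",(0,.05,-.013))):
    o_=[]
    for k,E in((c,c["extrinsics"]),(s,s["extrinsics"])):
        q=np.linalg.inv(E)@np.r_[r.apply(P)+p,1];o_+=[round(q[0]/q[2]*k["fx"]+k["cx"]),round(q[1]/q[2]*k["fy"]+k["cy"])]
    print(n,o_)
for b in block(s):print(b[:3])
E
```

```text
[[0.001, -0.947, -0.321, 0.084], [1.0, 0.001, 0.001, 0.0], [-0.0, -0.321, 0.947, -0.182], [0.0, 0.0, 0.0, 1.0]]
TCP [320, 237, 314, 234]
tipL [239, 229, 334, 227]
tipR [402, 229, 296, 238]
tipL-60 [212, 274, 335, 211]
tipR-60 [427, 274, 295, 221]
mL [231, 247, 334, 223]
mR [409, 247, 292, 235]
(array([612.9, 373.6]), array([ 94.5, 133.8]), 67.8)
(array([307.7, 163.2]), array([112.5, 128.4]), 25.1)
(array([528.6,  93.9]), array([111.3, 127.8]), 29.6)
```

The tips show up at tool z ≈ −58 mm in the wrist depth, and the side view agrees. So the fingers are hovering about 7 mm above the block, not beside it. I'll back off, descend further and check.

```bash
python3 -m handwheel '[[[1,1,0,0,0,0,0],[1,2,0,0,0,0,0],[1,2.5,0,0,0,0,0],[1,2.5,0,0.8,0,0,0],[1,2.5,0,1.6,0,0,0],[1,2.5,0,2.4,0,0,0],[1,2.5,0,3,0,0,0],[1,2.5,0,3,0,0,0]]]'
python3 - <<'E'
from h import *
p,r,o=pose();c=wcam();cv2.imwrite("pics/w3.png",c["frame"])
D=c["depth"]
for u,v in((207,285),(215,272),(430,272),(320,235),(215,235),(190,310)):
    z=D[v,u];P=c["hand_eye"]@[(u-c["cx"])/c["fx"]*z,(v-c["cy"])/c["fy"]*z,z,1];W=r.apply(P[:3])+p
    print((u,v),P[:3].round(3),"world",W.round(3))
print(p,o["wrist_force"])
s=camera("side")["frame"][150:300,200:420];w=c["frame"]
cv2.imwrite("pics/m3.png",np.vstack([cv2.resize(w[180:400],(660,227)),cv2.resize(s,(440,300),interpolation=2).repeat(1,0) if 0 else cv2.copyMakeBorder(cv2.resize(s,(528,360),interpolation=2),0,0,0,132,0)]))
E
```

```text
time_s: 5.65
eef_pos: [0.5021, 0.1311, -0.0343]
eef_rot: [-0.001, 0.5, 0.866, -0.0]
wrist_force: [0.4, 0.8, 0.1]
opening: 0.999
grasp_force: 0.0
(207, 285) [ 0.012 -0.044 -0.071] world [0.458 0.12  0.036]
(215, 272) [ 0.013 -0.043 -0.061] world [0.458 0.12  0.027]
(430, 272) [ 0.013  0.045 -0.062] world [0.535 0.165 0.027]
(320, 235) [ 0.017 -0.    -0.035] world [0.493 0.146 0.001]
(215, 235) [ 0.017 -0.051 -0.035] world [0.449 0.121 0.001]
(190, 310) [ 0.012 -0.045 -0.085] world [0.457 0.119 0.051]
[ 0.50209322  0.13107357 -0.03428458] [0.43065214 0.83530283 0.10829621]
```

View pics/m3.png

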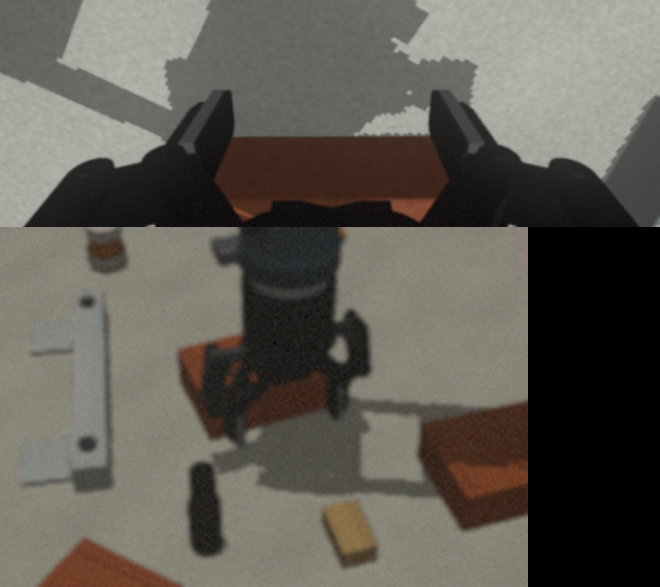

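The fingers are now in front of the long face, with tips about 25 mm up. I'll lower them 15 mm more and make contact.

```bash
python3 -m handwheel '[[[1,0,0,0.5,0,0,0],[1,0,0,1,0,0,0],[1,0,0,1.5,0,0,0],[1,-0.4,0,1.5,0,0,0],[1,-0.7,0,1.5,0,0,0],[1,-0.9,0,1.5,0,0,0],[1,-1.1,0,1.5,0,0,0]]]'
python3 -m handwheel '[[[1,-0.2,0,0,0,0,0],[1,-0.4,0,0,0,0,0],[1,-0.4,0,0,0,0,0]]]'
python3 -m handwheel '[[[1,-0.2,0,0,0,0,0],[1,-0.4,0,0,0,0,0],[1,-0.4,0,0,0,0,0]]]'
```

```text
time_s: 6.62
eef_pos: [0.5084, 0.1215, -0.0483]
eef_rot: [0.0, 0.5, 0.866, 0.0]
wrist_force: [0.8, -0.5, 0.1]
opening: 1.0
grasp_force: 0.0
time_s: 7.0
eef_pos: [0.5103, 0.1181, -0.0485]
eef_rot: [0.0, 0.5, 0.866, 0.0]
wrist_force: [-0.3, -0.9, 0.0]
opening: 1.001
grasp_force: 0.0
time_s: 7.38
eef_pos: [0.5119, 0.1151, -0.0486]
eef_rot: [-0.0, 0.5, 0.866, 0.0]
wrist_force: [-2.1, 3.2, 1.3]
opening: 0.997
grasp_force: 2.0
```

Contact is made at about 4 N. Now the first 30° of the arc, pivoting at tool (−5.2, 5.5) cm.

```bash
python3 -m handwheel '[[[1,-0.3,-0.27,0,0,0,-3],[1,-0.6,-0.5,0,0,0,-6],[1,-0.92,-0.75,0,0,0,-9],[1,-1.26,-0.96,0,0,0,-12],[1,-1.6,-1.16,0,0,0,-15]]]'
python3 - <<'E'
from h import *
p,r,o=pose();print(o["torque"],np.degrees(np.arctan2(*r.as_matrix()[[1,0],1])))
for n in("top","side"):
  for b in block(camera(n)):print(n,b[:3])
E
```

```text
time_s: 8.0
eef_pos: [0.5094, 0.0951, -0.0486]
eef_rot: [-0.001, 0.382, 0.924, -0.0]
wrist_force: [-2.6, 2.8, 2.7]
opening: 1.001
grasp_force: 2.0
[ 0.19579246  0.49336946 -0.10720755] 45.05602895007073
top (array([613.7, 365.5]), array([ 87.6, 124.2]), 67.8)
top (array([ 683.3, -667.4]), array([ 90.4, 265.5]), 104.7)
side (array([611.5, 374.2]), array([ 97.5, 133.8]), 67.7)
side (array([311.2, 165.1]), array([113.3, 138.8]), 24.4)
```

```bash
cat >> h.py <<'E'
def face():
    """block's near face in tool frame: x at y=0 (mm), slope deg, y range of face"""
    p,r,o=pose();c=camera("wrist");D=c["depth"]
    m=cv2.inRange(cv2.cvtColor(c["frame"],cv2.COLOR_BGR2HSV),(0,80,25),(16,255,255))
    v,u=np.nonzero((m>0)&(D>0));z=D[v,u].astype(float)
    P=np.c_[(u-c["cx"])/c["fx"]*z,(v-c["cy"])/c["fy"]*z,z]@c["hand_eye"][:3,:3].T+c["hand_eye"][:3,3]
    W=r.apply(P)+p;k=(W[:,2]>.008)&(W[:,2]<.034)&(abs(P[:,0])<.06)&(abs(P[:,1])<.08)
    Q=(P[k,:2]*1000).astype(np.float32)
    vx,vy,x0,y0=cv2.fitLine(Q,cv2.DIST_HUBER,0,.01,.01).ravel()
    if vy<0:vx,vy=-vx,-vy
    yaw=np.degrees(np.arctan2(*r.as_matrix()[[1,0],1]))
    sl=np.degrees(np.arctan2(vx,vy))
    F=x0-y0*vx/vy; yr=np.percentile(Q[:,1],[.5,99.5])
    t=P[(W[:,2]>.036)&(W[:,2]<.05)&(abs(P[:,0])<.1)&(abs(P[:,1])<.09)][:,1]*1000
    print("n",len(Q),"x@0 %.1f slope %.1f"%(F,sl),"y",yr.round(1),"top y",np.percentile(t,[.5,99.5]).round(1) if len(t) else None,"tool yaw %.1f long dir %.1f"%(yaw,yaw+sl))
    # sl: line dir in tool (sin,cos); tool x is 90deg CCW of tool y seen from above
    return F,sl
E
python3 -c "
from h import *
face();print(pose()[0],pose()[2]['wrist_force'])"
```

```text
n 9217 x@0 -9.9 slope 0.2 y [-42.   43.2] top y [-37.9  38.9] tool yaw 45.0 long dir 45.2
[ 0.50968833  0.0948798  -0.04867155] [-1.64941284  0.87400812  1.85692853]
```

The block follows the fingers rigidly: slope 0.2°, long direction 45°. I'll continue with another 30°.

```bash
python3 -m handwheel '[[[1,-0.3,-0.28,0,0,0,-3],[1,-0.6,-0.55,0,0,0,-6],[1,-0.93,-0.79,0,0,0,-9],[1,-1.26,-1.02,0,0,0,-12],[1,-1.61,-1.24,0,0,0,-15],[1,-1.97,-1.43,0,0,0,-18],[1,-2.34,-1.6,0,0,0,-21],[1,-2.71,-1.76,0,0,0,-24],[1,-3.1,-1.9,0,0,0,-27],[1,-3.49,-2.01,0,0,0,-30]]]'
python3 -c "
from h import *
face()
for n in('top','side'):
  for b in block(camera(n)):print(n,b)"
```

```text
time_s: 9.4
eef_pos: [0.5198, 0.0561, -0.0487]
eef_rot: [-0.001, 0.131, 0.991, -0.0]
wrist_force: [-4.1, 1.3, 2.3]
opening: 1.001
grasp_force: 2.1
n 9199 x@0 -10.3 slope 0.1 y [-41.4  43.7] top y [-37.3  39.2] tool yaw 75.0 long dir 75.1
top (array([613.6, 365.6]), array([ 87.1, 124.3]), 68.1, [[550, 324], [631, 292], [677, 407], [596, 440]])
top (array([ 677.2, -651.9]), array([ 94.3, 279.6]), 104.6, [[596, -528], [667, -799], [758, -775], [688, -505]])
side (array([611.5, 372.5]), array([ 96.6, 130.9]), 67.4, [[542, 331], [631, 293], [681, 414], [592, 451]])
side (array([311.2, 164.1]), array([113.1, 138.6]), 23.9, [[225, 188], [271, 84], [397, 141], [352, 244]])
side (array([589. ,  62.6]), array([ 82.8, 169.2]), 95.5, [[540, 143], [556, -25], [638, -18], [622, 151]])
```

```bash
python3 -m handwheel '[[[1,-0.3,-0.28,0,0,0,-3],[1,-0.6,-0.55,0,0,0,-6],[1,-0.93,-0.79,0,0,0,-9],[1,-1.26,-1.02,0,0,0,-12],[1,-1.61,-1.24,0,0,0,-15],[1,-1.97,-1.43,0,0,0,-18],[1,-2.34,-1.6,0,0,0,-21],[1,-2.71,-1.76,0,0,0,-24],[1,-3.1,-1.9,0,0,0,-27],[1,-3.49,-2.01,0,0,0,-30]]]'
python3 -c "
from h import *
F,s=face();p,r,o=pose()
q=r.apply([F/1000-.045,0,0])+p
n=np.array([.9556,.2947]);t=np.array([-.2947,.9556])
print('block',q[:2],'x_f',n@q[:2]*1000-674.2,'y_f',t@q[:2]*1000+120.6)
c=camera('top');cv2.imwrite('pics/t4.png',cv2.resize(c['frame'][80:260,200:420],None,fx=3.3,fy=3.3))"
```

```text
time_s: 10.8
eef_pos: [0.5487, 0.0275, -0.0487]
eef_rot: [-0.0, -0.13, 0.991, -0.0]
wrist_force: [-3.4, -0.5, 0.9]
opening: 1.0
grasp_force: 1.6
n 9242 x@0 -10.9 slope 0.1 y [-41.3  43.8] top y [-36.8  39.5] tool yaw 105.0 long dir 105.0
block [0.60328384 0.04185744] x_f -85.36657676068899 y_f -17.188781298435487
```

View pics/t4.png

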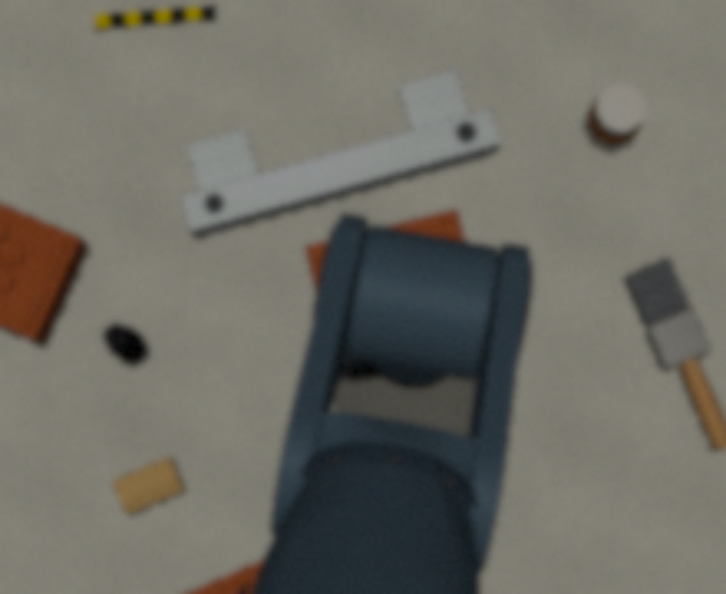

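The block is almost square (105.0° against 107.1°), about 40 mm short of the fence, with y_f ≈ −17 mm. Next: the last 2° of turn, then a gentle straight push.

```bash
python3 -m handwheel '[[[1,-0.44,-0.03,0,0,0,-0.4],[1,-0.88,-0.05,0,0,0,-0.8],[1,-1.32,-0.08,0,0,0,-1.2],[1,-1.76,-0.1,0,0,0,-1.6],[1,-2.2,-0.13,0,0,0,-2.1],[1,-2.6,-0.12,0,0,0,-2.1],[1,-3,-0.11,0,0,0,-2.1],[1,-3.3,-0.1,0,0,0,-2.1],[1,-3.3,-0.1,0,0,0,-2.1]]]'
python3 -c "
from h import *
F,s=face();p,r,o=pose()
q=r.apply([F/1000-.045,0,0])+p
n=np.array([.9556,.2947]);t=np.array([-.2947,.9556])
print('block',q[:2],'x_f',n@q[:2]*1000-674.2,'y_f',t@q[:2]*1000+120.6)
c=camera('top');P=block(c)
cv2.imwrite('pics/t5.png',c['frame'])
# remaining gap between block far edge and fence edge, from top view
h=cv2.inRange(cv2.cvtColor(c['frame'],cv2.COLOR_BGR2HSV),(0,120,60),(14,255,255))
E=[]
for u in range(290,345):
    v=np.nonzero(h[135:200,u])[0]
    if len(v):E.append((u,135+v[0]-.5))
Q=ray(c,E,.042)*1000;x=Q@n-674.2;y=Q@t+120.6
print(len(E),[(int(a),round(float(b),1)) for a,b in zip(y,x)][::3])"
```

```text
time_s: 12.02
eef_pos: [0.5819, 0.0355, -0.0483]
eef_rot: [0.001, -0.148, 0.989, -0.0]
wrist_force: [-0.9, -0.5, -0.6]
opening: 1.001
grasp_force: 0.6
n 9192 x@0 -11.0 slope 0.1 y [-41.2  43.9] top y [-37.2  39.6] tool yaw 107.1 long dir 107.2
block [0.63541808 0.05182677] x_f -51.72113544914998 y_f -17.132047155587088
15 [(41, -7.9), (34, -10.1), (-54, -13.5), (-62, -15.6), (-69, -17.8)]
```

```bash
python3 -m handwheel '[[[1,-0.1,0,0,0,0,0],[1,-0.2,0,0,0,0,0],[1,-0.3,0,0,0,0,0],[1,-0.4,0,0,0,0,0],[1,-0.5,0,0,0,0,0]]]'
python3 -m handwheel '[[[1,-0.1,0,0,0,0,0],[1,-0.2,0,0,0,0,0]]]'
python3 -c "
from h import *
face()"
```

```text
time_s: 12.75
eef_pos: [0.5856, 0.0366, -0.0482]
eef_rot: [-0.0, -0.148, 0.989, -0.0]
wrist_force: [-4.8, -1.8, 3.7]
opening: 0.999
grasp_force: 2.8
time_s: 13.0
eef_pos: [0.5875, 0.0372, -0.0481]
eef_rot: [-0.0, -0.148, 0.989, -0.0]
wrist_force: [-5.2, -1.7, 3.0]
opening: 1.0
grasp_force: 2.8
n 9119 x@0 -11.0 slope 0.1 y [-41.2  43.9] top y [-37.4  39.9] tool yaw 107.1 long dir 107.1
```

```bash
for i in 1; do python3 -m handwheel '[[[1,-0.1,0,0,0,0,0],[1,-0.2,0,0,0,0,0]]]'; done
python3 -m handwheel '[[[1,-0.1,0,0,0,0,0],[1,-0.15,0,0,0,0,0]]]'
```

```text
time_s: 13.3
eef_pos: [0.5885, 0.0376, -0.0483]
eef_rot: [-0.001, -0.149, 0.989, -0.0]
wrist_force: [-10.6, -3.6, 5.8]
opening: 1.002
grasp_force: 5.5
time_s: 13.55
eef_pos: [0.5883, 0.0376, -0.0486]
eef_rot: [-0.003, -0.149, 0.989, -0.0]
wrist_force: [-16.0, -6.2, 10.0]
opening: 0.997
grasp_force: 8.1
```

Movement has stalled and force is rising, at a computed x_f of −45 mm, so the block is on the fence. One more small seating press, then retreat and check.

```bash
python3 -m handwheel '[[[1,-0.1,0,0,0,0,0],[1,-0.1,0,0,0,0,0]]]'
python3 -c "
from h import *
face()"
python3 -m handwheel '[[[1,0.3,0,0,0,0,0],[1,0.8,0,0,0,0,0],[1,2,0,0,0,0,0],[1,4,0,0,0,0,0],[1,4,0,-4,0,0,0],[1,4,0,-9,0,0,0],[1,5,0,-15,0,0,0],[1,10,0,-20,0,0,0],[1,15,0,-20,0,0,0],[1,20,0,-20,0,0,0]]]'
python3 -m handwheel '[[[1,0,0,0,0,0,0],[1,0,0,0,0,0,0]]]'
python3 - <<'E'
from h import *
n=np.array([.9556,.2947]);t=np.array([-.2947,.9556])
c=camera("top")
for b in block(c):
    q=b[0];print(b[:3],"xf",n@q-674.2,"yf",t@q+120.6)
cv2.imwrite("pics/t6.png",cv2.resize(c["frame"][70:250,215:435],None,fx=3.3,fy=3.3))
E
```

```text
time_s: 13.8
eef_pos: [0.5882, 0.0376, -0.0489]
eef_rot: [-0.004, -0.149, 0.989, -0.0]
wrist_force: [-16.6, -7.1, 11.5]
opening: 1.002
grasp_force: 9.1
n 9178 x@0 -11.0 slope 0.1 y [-41.3  43.9] top y [-36.9  39.1] tool yaw 107.1 long dir 107.2
time_s: 15.1
eef_pos: [0.3999, -0.0205, 0.1524]
eef_rot: [0.001, -0.149, 0.989, -0.001]
wrist_force: [0.4, -1.1, 0.1]
opening: 0.996
grasp_force: 0.0
time_s: 15.35
eef_pos: [0.4016, -0.0202, 0.152]
eef_rot: [0.001, -0.148, 0.989, -0.0]
wrist_force: [-0.6, -0.4, 0.1]
opening: 0.998
grasp_force: 0.0
(array([311.5, 148.1]), array([ 88.3, 121.2]), 24.9) xf -332.8855300000001 yf 170.32530999999997
(array([613.7, 365.6]), array([ 87.6, 124.4]), 67.8) xf 19.99404000000004 yf 289.10997
(array([638.5,  55.6]), array([ 89.5, 122.1]), 107.1) xf -47.66408000000001 yf -14.434590000000014
```

View pics/t6.png

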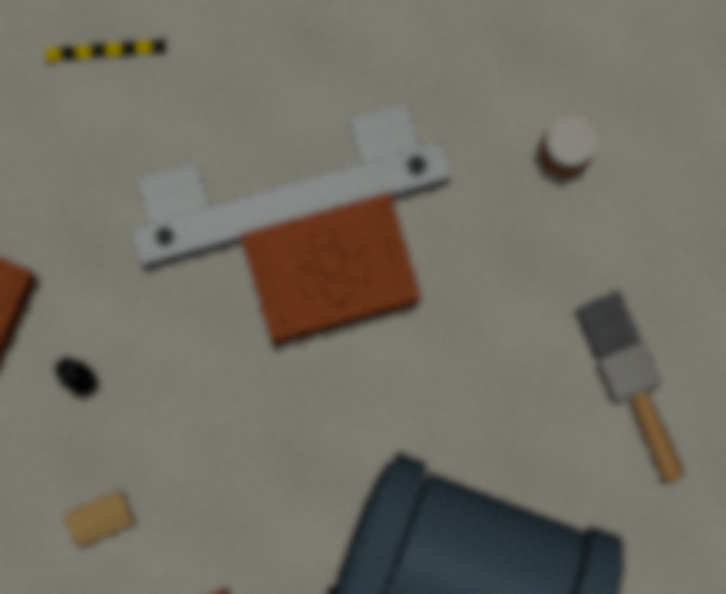

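The top view shows the block's long side flush on the fence, at 107.1° for both. The torch, jar, brush and wedge are at the same pixels as before, and the arm is clear.

```bash
python3 -c "
from bench import ctrl
print(ctrl.hand_in())"
```

```text
the job is handed in; nothing more can be done
None
```

I handed the job in at about 15.5 s on the robot's clock: the block's long side is flush against the fence and parallel to it to within measurement (both at 107.1°), about 15 mm from the fence's middle, and the torch, jar, brush and packing piece look unmoved; no verdict was returned.

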